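# Zero the moisture meter and hold a timber sample over it

### The job

Check a timber sample on the non-contact moisture meter: first, while nothing is over its sensor, turn the meter's knob until the pointer is on the zero mark. Then pick up the long rectangular stave from the sample board, carry it over the wooden fence without bumping the fence, and finish while still holding it level and still about a centimetre above the black sensor face, centred on it and with its length along the face's length, never touching the meter with it. Leave the knob at zero and the other samples and the glue bottle where they are; do not put the stave down or let go.

Things in the scene. Friction and masses are not known exactly. Their poses are not given: they have to be found in the camera images.
- knob (a joint): Zero knob of the meter, in rad: 0 = its pointer is on the zero mark (the longest, thickest tick of the white dial, towards the sensor face, i.e. pointer along the meter's +x); positive = pointer turned counter-clockwise seen from above, so it starts at a positive value (0.6 to 1.2) and must be turned clockwise. Stops at -0.5 and 1.6; light friction, stays where it is left.
- knob_grip (a point): Point on the knob's vertical axis at the height to grip. The black knob is a disc of 52 mm diameter with an upright bar grip across it, 46 mm long, 14 mm thick, 32 mm tall; this point is 7 mm below the bar's top, 23 mm above the disc's top and 32 mm above the meter's top. The frame turns with the knob: x is along the bar, towards the pointer (white line on the bar's top), z is up.
- meter: Bench moisture meter, fixed: grey housing 300 x 150 mm and 35 mm high (along its x, y, z), origin at the centre of its underside on the bench. The knob with its white dial is 85 mm from the origin along -x, the black sensor face 70 mm along +x. The meter may stand left or right of the fence.
- sensor (a point): Centre of the upper side of the black sensor face, 40 mm above the bench. The face is a flat pad 130 mm long (x) by 50 mm wide (y), standing 5 mm above the housing; x along its length, z up.
- stave: The sample to test: plain wooden rectangular block 120 mm long (x), 40 mm wide (y), 45 mm high (z), about 0.15 kg, loose, lying flat on the sample board; origin at the centre of its underside. The only long one of the three wooden samples.
- board: Flat grey sample board, fixed, 380 x 150 mm (x, y) and 12 mm thick, origin at the centre of its underside on the bench. Carries the three samples in a row along its x, in any order, about 115 mm apart. It lies on the other side of the fence from the meter.
- fence: Fixed wooden fence standing between the sample board and the meter: 420 mm long (x, roughly away from the robot), 28 mm thick (y), 90 mm high; a small aluminium clamp knob of 24 mm diameter on top, 182 mm from the middle at either end, rises to 120 mm. Origin at the centre of its underside on the bench.
- slice: Bystander: round slice of branch with bark, 70 mm diameter, 30 mm high, loose on the sample board; origin at the centre of its underside.
- turning: Bystander: small turned wooden foot standing upright on the sample board, 56 mm diameter at the base, 50 mm high, loose; origin at the centre of its underside.
- glue: Bystander: white glue bottle, 60 mm diameter, 150 mm high, standing loose on the bench beyond the fence; origin at the centre of its underside.

How it is judged (in metres and radians):
On the way, in this order (a step that is already met when the one before it is completed fails the run):
1. the knob's pointer is turned to zero while nothing is over the sensor (value of joint knob between -0.1 and 0.1 rad and horizontal distance between stave and sensor above 0.15 m and velocity of joint knob between -0.1 and 0.1 rad/s), for 0.3 s.
2. the stave passes over the fence, above its top (y of stave in the frame of fence between -0.05 and 0.05 m and height (world z) of stave above 0.09 m), for 0.02 s.
At the end, for the whole second after the job is handed in: Knob within 0.1 rad of zero. Stave gripped and still, underside 3 to 20 mm above the sensor face, centre within 12 mm, length within 0.15 rad of the face's, level within 0.1 rad; nothing touches the meter; slice, turned piece and bottle within 20 mm of their start (value of joint knob between -0.1 and 0.1 rad and z of stave in the frame of sensor between 0.003 and 0.02 m and horizontal distance between stave and sensor below 0.012 m and angle between the x axis of stave and the x axis of sensor, either way round below 0.15 rad and angle between stave's own z axis and vertical below 0.1 rad and linear speed of stave below 0.02 m/s and angular speed of stave below 0.2 rad/s and contact force between the fingers and stave above 1 N and contact force between stave and meter below 0.2 N and contact force between each of the arm, the fingers and meter below 0.5 N and distance of each of slice, turning, glue from where it was at the start of the episode below 0.02 m); the arm keeps its last pose, push and grip.
It fails at once if the stave touches the meter (contact force between stave and meter above 0.5 N).
It fails at once if the fence is bumped (contact force between fence and anything else above 2 N).
It fails at once if the round slice is disturbed (distance of slice from where it was at the start of the episode above 0.02 m).
It fails at once if the turned piece is disturbed (distance of turning from where it was at the start of the episode above 0.02 m).
It fails at once if the glue bottle is disturbed (distance of glue from where it was at the start of the episode above 0.02 m).
It also fails if it takes over 59 s, if anything falls off the work surface, if the arm or the gripper's body presses on something with over 40 N, if the wrist force passes 120 N, or if a joint passes its speed limit or range.

### The arm

A 6-joint arm with a two-finger parallel gripper is mounted at the origin on the work surface. World frame = base frame: x ahead of the robot, y to its left, z up, the work surface at z = 0. Lengths are in m, angles in degrees, forces in N, time in s.
With the tool pointing down it reaches from about 0.4 to 0.825 m from the base axis. Payload 7 kg.
Tool frame: the origin (TCP) lies between the finger pads; the fingertips stand 25 mm ahead of it and the grasp point (between the pads) lies 6 mm ahead of it; z points along the fingers, y is the line along which they close (so a half turn about z gives the same grasp; the last joint's range is limited). The gripper opens to 88 mm and grips with 3 to 60 N. Pads are 19 mm wide; open, the fingers measure 130 mm over their backs; the gripper's body (78 mm by 193 mm) begins 47 mm behind the grasp point.
Start: joints at [-56.316, 20.546, 0.682, 0, -70.136, -16.507], TCP at [0.199, -0.645, 0.252] pointing down, gripper open.
Joint ranges: [-176.03, 176.03], [-82.01, 121.73], [-58.28, 71.71], [-173.87, 95.51], [-174.79, -0.11], [-173.66, 173.66]. Speed limits (degrees/s): [136.94, 136.94, 172.46, 180, 180, 180].

### API

Orientations are given as [roll, pitch, yaw] about the fixed x, y, z axes, in that order (R = Rz(yaw) Ry(pitch) Rx(roll)).
In Python, from plant import ctrl gives the robot as it stands.
- The arm moves only by the tool jog_arm, called after ">>>" as name(argument=value, ...), one argument or row to a line, values as JSON. Schema: {"type":"object","properties":{"segments":{"type":"array","items":{"type":"array","items":{"type":"number"},"minItems":5,"maxItems":5},"minItems":1,"maxItems":8},"only":{"type":"string"},"quiet":{"type":"boolean"},"lines":{"type":"string"}},"required":["segments"],"additionalProperties":false}. segments is a list of rows, 1 to 8 of them, each of 5 numbers: dx, dy, dz in m, then a turn about the tool's z in degrees, then the finger opening in m; each row is the pose to reach, as a shift and turn from the pose commanded when the call began, along the tool's axes at that moment; what a row does not reach only later rows make up. A row lasts 1/8 s, in which the tool goes at most 0.0625 m and 10.7 degrees, less where a joint would pass 70% of its speed; a pose out of reach is approached as far as the arm can. The fingers move at their own pace and stop on an object; the grip force is fixed at half the most. Time passes only in rows, so rows that do not move let the fingers close. The tool returns the time, the measured TCP pose, the force, the opening and the grip force at its end. only (a regular expression) keeps the lines of the reply that match it, lines (a string "A,B") keeps lines A to B, and quiet returns only ok. Input that does not fit is refused with a message, and nothing moves.
- ctrl.get_obs(): the state, without advancing time (a new reading comes with each control period).
- ctrl.snapshot(name): name is "side" or "top"; returns a dict with "frame" (384x512x3 uint8, red, green, blue), "z_map" (384x512 float32, m along the optical axis (not along the pixel's ray), 0 where there is no reading), "fovy" (degrees; the focal length in pixels is half the picture's height over the tangent of half this angle, whatever the lens; pixels are square), "cx", "cy" (the principal point, pixels), "R" (3x3) and "t" (3): a world point X has camera coordinates R X + t. Camera axes: x right, y down, z forward; pixel columns grow to the right and rows downward; lengths in m; the calibration is good to about 2 mm. A picture is of the moment at which its call begins.
- ctrl.close_job(): hands the job in; it is judged then, once.
The state is a dict: "clock": time; "joint_pos": joint angles; "qvel": joint speeds; "tau": joint torques, N m; "tool_pos": TCP position; "orientation": TCP orientation; "force": force on the tool from outside, world axes, zero at the start; "moment": the same for the moment, N m; "opening": finger opening in m; "gripper_force": force on a finger pad.
Only numpy, scipy, OpenCV 4.12 (cv2) and the standard library are available. Lean on these libraries where they do the work, as an engineer would, in place of code of your own. Each camera call takes 0.05 s, during which the arm holds its last target. There are 200 camera calls.

## Working session

There is one attempt and no reset: what is moved stays moved. The work goes in short steps, Python scripts to look and compute and a tool call to move; the robot and the scene stay as the last step left them, time stands still between calls to the robot, and variables do not carry over. Pictures are saved under pics/ and viewed, at most 10 in all, crops included, and the job is handed in when it is done.

```bash
ls; mkdir -p pics
```

Run:
```python
from plant import ctrl
import cv2, numpy as np
o=ctrl.get_obs(); print({k:np.round(v,3) for k,v in o.items()})
for n in ["top","side"]:
    s=ctrl.snapshot(n); cv2.imwrite(f"pics/{n}0.png",s["frame"][:,:,::-1]); np.savez(f"{n}0.npz",**s)
    print(n,s["fovy"],s["cx"],s["cy"],s["R"].round(3).tolist(),s["t"].round(3), (s["z_map"]>0).mean())
```

```text
pics
plant.py
{'clock': np.float64(0.0), 'joint_pos': array([-5.6315e+01,  2.0592e+01,  6.3400e-01, -2.0000e-02, -7.0137e+01,
       -1.6507e+01]), 'qvel': array([ 0.032,  0.027, -0.002, -0.068, -0.002,  0.046]), 'tau': array([-1.0000e-03, -5.8272e+01,  2.9307e+01,  6.9980e+00,  7.0000e-03,
       -0.0000e+00]), 'tool_pos': array([ 0.199, -0.644,  0.251]), 'orientation': array([ 1.79904e+02, -9.00000e-03, -1.62828e+02]), 'force': array([-0.453,  0.087,  0.033]), 'moment': array([-0.056, -0.017, -0.056]), 'gripper_force': np.float64(0.0), 'opening': np.float64(0.087)}
top 55.80931366844061 251.94817816922264 186.6628723147066 [[0.002, -1.0, -0.028], [-0.998, -0.0, -0.057], [0.057, 0.029, -0.998]] [0.026 0.574 0.907] 0.9961802164713541
side 44.131360047281 255.7205221549208 186.4667076564672 [[0.996, -0.081, 0.019], [-0.032, -0.58, -0.814], [0.077, 0.81, -0.581]] [-0.576  0.073  1.023] 0.995941162109375
```

View pics/top0.png

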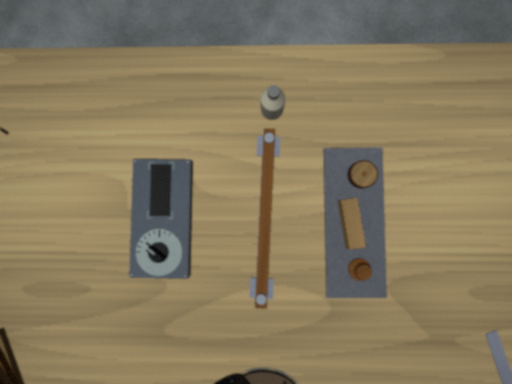

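View pics/side0.png

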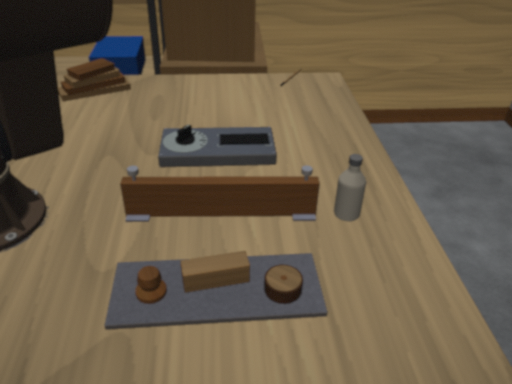

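Top view: meter on the left, with the sensor at about (160,190) and the knob at (157,252), pointer up-left. The fence is at x≈265 px and the stave at (352,223), between the slice (363,174) and the turned foot (360,269). The side view agrees, with the stave at (215,270), the knob at (186,134) and the sensor at (244,139). Next I'll measure from both views.

Create h.py:
```python
import numpy as np, cv2
def cloud(s):
    f=s["frame"].shape[0]/2/np.tan(np.radians(float(s["fovy"]))/2)
    v,u=np.mgrid[:384,:512]; z=s["z_map"]
    c=np.stack([(u-s["cx"])/f*z,(v-s["cy"])/f*z,z],-1)
    return (c-s["t"])@s["R"]
def ray(s,px,h):
    f=s["frame"].shape[0]/2/np.tan(np.radians(float(s["fovy"]))/2)
    px=np.atleast_2d(px).astype(float)
    d=np.c_[(px[:,0]-s["cx"])/f,(px[:,1]-s["cy"])/f,np.ones(len(px))]@s["R"]
    o=-s["R"].T@s["t"]
    return o+d*((h-o[2])/d[:,2])[:,None]
def proj(s,X):
    f=s["frame"].shape[0]/2/np.tan(np.radians(float(s["fovy"]))/2)
    c=s["R"]@X+s["t"]; return c[:2]/c[2]*f+[s["cx"],s["cy"]]
def rect(P):
    (c,wh,a)=cv2.minAreaRect((P[:,:2]*1000).astype(np.float32))
    if wh[0]<wh[1]: wh=wh[::-1]; a+=90
    return np.round(np.array(c)/1000,4),np.round(wh,1),round((a+90)%180-90,1)
def big(m):
    n,l,st,_=cv2.connectedComponentsWithStats(m.astype(np.uint8)); return l==1+st[1:,4].argmax()
def box(u,v):  # rectangular roi mask
    m=np.zeros((384,512),bool); m[v[0]:v[1],u[0]:u[1]]=1; return m
```

Run:
```python
from h import *
T=dict(np.load("top0.npz"));S=dict(np.load("side0.npz"))
R={"top":{"stave":((335,370),(193,253)),"sens":((146,176),(160,220)),"knob":((132,185),(225,278)),"meter":((125,198),(152,284)),"fence":((248,282),(120,315)),"slice":((345,382),(155,192)),"turn":((342,378),(255,284)),"glue":((255,290),(80,122))},
 "side":{"stave":((178,252),(250,294)),"sens":((216,272),(130,147)),"knob":((160,212),(122,153)),"meter":((155,280),(122,170)),"fence":((118,324),(160,222)),"slice":((262,305),(262,304)),"turn":((133,168),(262,304)),"glue":((330,370),(150,222))}}
for n,s in(("top",T),("side",S)):
    P=cloud(s); Z=P[...,2]; fr=s["frame"].astype(int); V=fr.max(2); sat=V-fr.min(2)
    print(n,"bench z",np.median(Z[box((20,110),(100,150)) if n=="top" else box((400,420),(300,340))]))
    for k,b in R[n].items():
        m=box(*b)
        z=Z[m]; 
        if k=="sens": mm=big(m&(V<50))
        elif k=="knob": mm=big(m&(V<70)); 
        elif k=="meter": mm=m&(Z>.025)&(Z<.045)
        elif k=="stave": mm=big(m&(Z>.047)&(Z<.07))
        elif k=="fence": mm=m&(Z>.07)&(Z<.1)
        else: mm=big(m&(Z>.03))
        h=np.median(Z[mm]); v,u=np.nonzero(mm)
        print(k,mm.sum(),"h med/max %.4f %.4f"%(h,np.percentile(Z[mm],98)),"depth",*rect(P[mm]),"| ray",*rect(ray(s,np.c_[u,v],h)))
    b=R[n]["knob"]; c=s["frame"][b[1][0]-5:b[1][1]+5,b[0][0]-5:b[0][1]+5,::-1]
    c=cv2.resize(c,None,fx=6,fy=6,interpolation=cv2.INTER_CUBIC)
    cv2.imwrite(f"pics/knob_{n}.png",c)
```

```text
top bench z -0.00016725949582308247
stave 873 h med/max 0.0570 0.0602 depth [ 0.4845 -0.2166] [120.4  41.7] 9.5 | ray [ 0.4846 -0.2155] [120.2  41.6] 9.1
sens 909 h med/max 0.0400 0.0433 depth [0.5666 0.1403] [279.3 123.1] -89.9 | ray [0.5662 0.2564] [123.3  45.4] 0.8
knob 275 h med/max 0.0465 0.0767 depth [0.4519 0.1368] [302.8  46.5] -71.5 | ray [0.4117 0.257 ] [44.7 44. ] -89.1
meter 6870 h med/max 0.0358 0.0427 depth [0.496  0.2586] [300.3 150.7] -0.8 | ray [0.4963 0.2566] [298.1 150.6] -0.7
fence 2037 h med/max 0.0900 0.0932 depth [ 0.5004 -0.0038] [420.   28.9] -2.8 | ray [ 0.5002 -0.0037] [419.   28.7] -2.8
slice 654 h med/max 0.0422 0.0458 depth [ 0.5842 -0.1376] [295.2  68.7] -78.9 | ray [ 0.6055 -0.2461] [70.9 66.7] 89.9
turn 275 h med/max 0.0611 0.0646 depth [ 0.371  -0.2377] [39.6 38.8] -84.1 | ray [ 0.3725 -0.2349] [46.1 40.4] 44.9
glue 647 h med/max 0.1026 0.1516 depth [ 0.6633 -0.0249] [281.3  57.4] 1.3 | ray [ 0.7691 -0.0221] [78.4 56.1] 0.0
side bench z 0.0006964753943246363
stave 1321 h med/max 0.0574 0.0597 depth [ 0.4853 -0.2173] [121.   43.2] 9.4 | ray [ 0.4857 -
[... 155 characters left out ...]
/max 0.0534 0.0765 depth [ 0.4425 -0.2714] [1128.3   44.8] -86.7 | ray [0.4125 0.2603] [95.2 43.5] -88.5
meter 3378 h med/max 0.0365 0.0429 depth [0.4969 0.2566] [300.4 154. ] -0.7 | ray [0.4964 0.2459] [297.6 167.8] -0.5
fence 2965 h med/max 0.0889 0.0929 depth [ 0.4999 -0.007 ] [420.1  36.4] -1.8 | ray [ 0.4998 -0.0178] [419.4  57.8] -2.4
slice 1049 h med/max 0.0430 0.0453 depth [ 0.5711 -0.5252] [629.8  68.6] 82.8 | ray [ 0.6055 -0.2532] [79.  67.9] 84.5
turn 576 h med/max 0.0590 0.0646 depth [ 0.4416 -0.5253] [624.6  41.7] -75.9 | ray [ 0.3729 -0.2528] [68.5 40.5] -83.2
glue 1273 h med/max 0.0906 0.1511 depth [ 0.6277 -0.4153] [873.6  59.4] 68.8 | ray [ 0.781  -0.0202] [223.3  58.3] 71.1
```

View pics/knob_top.png

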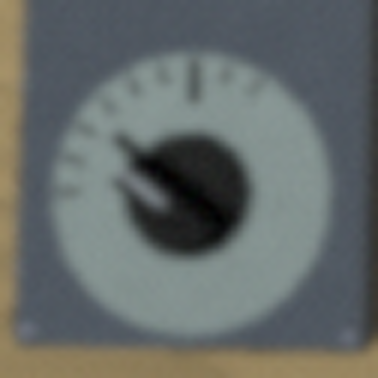

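The crop shows the bar running upper-left to lower-right, with the white pointer line towards the upper left (about 55° CCW from the zero tick). I'll get the bar angle from the depth data.

Run:
```python
from h import *
T=dict(np.load("top0.npz"));S=dict(np.load("side0.npz"))
for n,s in(("top",T),("side",S)):
    P=cloud(s); m=(np.hypot(P[...,0]-.411,P[...,1]-.258)<.04)&(P[...,2]>.062)&(P[...,2]<.085)
    print(n,m.sum(),np.median(P[m][:,2]),P[m].max(0).round(3),rect(P[m]),P[m].mean(0).round(4))
    V=s["frame"].astype(int).max(2); w=m&(V>80); print(" white",w.sum(),P[w].mean(0).round(4) if w.sum() else "")
    d=(np.hypot(P[...,0]-.411,P[...,1]-.258)<.075)&(V>115)&(P[...,2]<.05)&(P[...,2]>.03); v,u=np.nonzero(d); 
    print(" dial",rect(ray(s,np.c_[u,v],.036)))
```

```text
top 131 0.07389825513252128 [0.429 0.279 0.078] (array([0.4116, 0.2595]), array([45.9, 14.5]), 50.0) [0.4121 0.2584 0.0731]
 white 33 [0.4189 0.2695 0.0744]
 dial (array([0.4107, 0.2589]), array([113.7, 112.9]), 0.7)
side 107 0.07217209986625826 [0.43  0.281 0.079] (array([0.4118, 0.2586]), array([47.9, 16.9]), 53.1) [0.4122 0.2548 0.0711]
 white 18 [0.4157 0.2678 0.0739]
 dial (array([0.4108, 0.2573]), array([111.5,  98.9]), -2.7)
```

Create to.py:
```python
import sys, numpy as np
from scipy.spatial.transform import Rotation as Ro
from plant import ctrl
def show(x,y,z,yaw):
    o=ctrl.get_obs(); R=Ro.from_euler("xyz",o["orientation"],degrees=True)
    d=R.inv().apply(np.array([x,y,z])-o["tool_pos"])
    t=-((yaw-o["orientation"][2]+90)%180-90)
    print("at",o["tool_pos"].round(4),o["orientation"].round(2),"delta",d.round(4),"turn %.1f"%t,"j",o["joint_pos"].round(0),"t",o["clock"])
if __name__=="__main__": show(*map(float,sys.argv[1:5]))
```

```text
(no output)
```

>>> jog_arm(
  segments=[
    [-0.365,0.331,0,-33.8,0.088],
    [-0.365,0.331,0,-33.8,0.088],
    [-0.365,0.331,0,-33.8,0.088],
    [-0.365,0.331,0,-33.8,0.088],
    [-0.365,0.331,0,-33.8,0.088],
    [-0.365,0.331,0,-33.8,0.088],
    [-0.365,0.331,0,-33.8,0.088],
    [-0.365,0.331,0,-33.8,0.088],
  ],
)

```text
clock: 1.1
tool_pos: [0.4509, -0.2187, 0.2516]
orientation: [-180.0, 0.0, -129.0]
force: [1.6, -1.2, 0.8]
opening: 0.0879
gripper_force: 0.0
```

```bash
python3 to.py 0.411 0.258 0.2 -129
```

```text
at [ 0.4509 -0.2187  0.2516] [-1.8000e+02  1.0000e-02 -1.2899e+02] delta [-0.3454  0.331   0.0516] turn 0.0 j [ -3.   4. -21.  -0. -65. -36.] t 1.1
```

>>> jog_arm(
  segments=[
    [-0.345,0.331,0,0,0.088],
    [-0.345,0.331,0,0,0.088],
    [-0.345,0.331,0,0,0.088],
    [-0.345,0.331,0,0,0.088],
    [-0.345,0.331,0.05,0,0.06],
    [-0.345,0.331,0.05,0,0.06],
    [-0.345,0.331,0.05,0,0.06],
    [-0.345,0.331,0.05,0,0.06],
  ],
)

```text
clock: 2.1
tool_pos: [0.4095, 0.2578, 0.2009]
orientation: [180.0, -0.0, -128.9]
force: [0.8, -0.2, -0.6]
opening: 0.0607
gripper_force: 0.0
```

```bash
python3 to.py 0.4115 0.2580 0.074 -129
```

```text
at [0.4095 0.2578 0.2009] [ 1.8000e+02 -2.0000e-02 -1.2894e+02] delta [-0.0014 -0.0014  0.1269] turn 0.1 j [ 56.   5. -27.  -0. -58. -94.] t 2.1
```

>>> jog_arm(
  segments=[
    [-0.001,-0.001,0.06,0,0.06],
    [-0.001,-0.001,0.1,0,0.06],
    [-0.001,-0.001,0.127,0,0.06],
    [-0.001,-0.001,0.127,0,0.06],
    [-0.001,-0.001,0.127,0,0.0],
    [-0.001,-0.001,0.127,0,0.0],
    [-0.001,-0.001,0.127,0,0.0],
    [-0.001,-0.001,0.127,0,0.0],
  ],
)

```text
clock: 3.1
tool_pos: [0.4119, 0.256, 0.0752]
orientation: [180.0, 0.1, -129.0]
force: [-0.3, -0.1, 0.6]
opening: 0.0257
gripper_force: 0.0
```

```bash
python3 to.py 0.4115 0.2580 0.074 -181
```

```text
at [0.4119 0.256  0.0752] [ 1.7999e+02  7.0000e-02 -1.2902e+02] delta [-0.0013  0.0016  0.0012] turn 52.0 j [ 55.  14. -36.  -0. -40. -94.] t 3.1
```

>>> jog_arm(
  segments=[
    [0,0.001,0.001,0,0],
    [0,0.001,0.001,0,0],
    [0,0.001,0.001,0,0],
    [0,0.001,0.001,0,0],
  ],
)

```text
clock: 3.6
tool_pos: [0.4104, 0.2573, 0.0739]
orientation: [179.9, 0.0, -129.0]
force: [-8.0, 5.4, 7.3]
opening: 0.0139
gripper_force: 30.0
```

```bash
python3 to.py 0.4115 0.2580 0.074 -181
```

```text
at [0.4104 0.2573 0.0739] [ 1.7993e+02  5.0000e-02 -1.2902e+02] delta [-0.0013 -0.0005 -0.0001] turn 52.0 j [ 55.  14. -36.  -0. -40. -94.] t 3.6
```

>>> jog_arm(
  segments=[
    [0,0.001,0,10,0],
    [0,0.001,0,20,0],
    [0,0.001,0,30,0],
    [0,0.001,0,40,0],
    [0,0.001,0,51.7,0],
    [0,0.001,0,51.7,0],
    [0,0.001,0,51.7,0],
  ],
)

```text
clock: 4.47
tool_pos: [0.4092, 0.2599, 0.0739]
orientation: [179.7, -0.0, 179.3]
force: [-16.0, 13.7, 4.9]
opening: 0.0145
gripper_force: 30.0
```

```bash
python3 to.py 0.4115 0.2580 0.074 -181
```

```text
at [0.4092 0.2599 0.0739] [ 1.7974e+02 -2.0000e-02  1.7926e+02] delta [-0.0023 -0.0018 -0.0001] turn 0.3 j [  56.   14.  -36.   -0.  -40. -146.] t 4.475
```

>>> jog_arm(
  segments=[
    [-0.002,-0.0015,0,0,0],
    [-0.002,-0.0015,0,0,0],
    [-0.002,-0.0015,0,0,0],
    [-0.002,-0.0015,0,0,0],
  ],
)

```text
clock: 4.97
tool_pos: [0.4099, 0.2597, 0.0739]
orientation: [179.6, -0.1, 179.3]
force: [-29.9, 22.1, 8.7]
opening: 0.0137
gripper_force: 30.0
```

>>> jog_arm(
  segments=[
    [0,0,0,0,0.04],
    [0,0,0,0,0.04],
    [0,0,0,0,0.06],
    [0,0,-0.05,0,0.06],
    [0,0,-0.1,0,0.06],
    [0,0,-0.17,0,0.06],
    [0,0,-0.17,0,0.06],
  ],
)

```text
clock: 5.85
tool_pos: [0.4139, 0.2565, 0.2483]
orientation: [179.7, 0.3, 179.3]
force: [-0.2, 0.3, -0.5]
opening: 0.06
gripper_force: 0.0
```

Run:
```python
from plant import ctrl; from h import *
for n in("top","side"):
    s=ctrl.snapshot(n); np.savez(n+"1.npz",**s); P=cloud(s)
    m=(np.hypot(P[...,0]-.411,P[...,1]-.258)<.04)&(P[...,2]>.062)&(P[...,2]<.085)
    print(n,m.sum()); 
    if m.sum()>20:print(rect(P[m]))
    c=s["frame"][100:180,130:310] if n=="side" else s["frame"][130:300,100:300]
    cv2.imwrite(f"pics/{n}1.png",cv2.resize(c[...,::-1],None,fx=3,fy=3,interpolation=cv2.INTER_CUBIC))
```

```bash
python3 to.py 0.45 0 0.26 -170
```

```text
top 29
(array([0.4281, 0.2585]), array([12.4, 11.5]), 89.2)
side 119
(array([0.4109, 0.2578]), array([45.1, 17.3]), -4.0)
at [0.4126 0.2554 0.2447] [1.7988e+02 8.0000e-02 1.7923e+02] delta [-0.0409 -0.2548 -0.0158] turn -10.8 j [  55.    3.  -23.    0.  -64. -146.] t 5.95
```

View pics/side1.png

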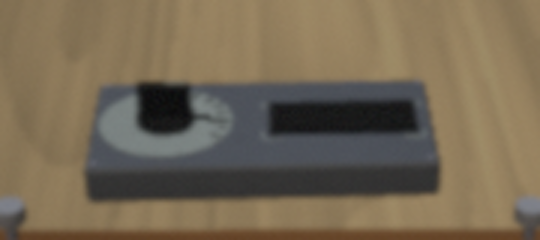

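```bash
python3 to.py 0.485 -0.2167 0.245 -170.6
```

```text
at [0.4126 0.2554 0.2447] [1.7988e+02 8.0000e-02 1.7923e+02] delta [-0.0787 -0.4711 -0.0012] turn -10.2 j [  55.    3.  -23.    0.  -64. -146.] t 5.95
```

>>> jog_arm(
  segments=[
    [-0.0787,-0.471,0,-10.2,0.088],
    [-0.0787,-0.471,0,-10.2,0.088],
    [-0.0787,-0.471,0,-10.2,0.088],
    [-0.0787,-0.471,0,-10.2,0.088],
    [-0.0787,-0.471,0,-10.2,0.088],
    [-0.0787,-0.471,0,-10.2,0.088],
    [-0.0787,-0.471,0,-10.2,0.088],
    [-0.0787,-0.471,0,-10.2,0.088],
  ],
)

```text
clock: 6.95
tool_pos: [0.4838, -0.2192, 0.2413]
orientation: [179.9, -0.2, -170.6]
force: [0.2, 0.8, 0.2]
opening: 0.0876
gripper_force: 0.0
```

Run:
```python
from plant import ctrl; from h import *
s=ctrl.snapshot("top"); P=cloud(s)
m=(np.hypot(P[...,0]-.411,P[...,1]-.258)<.04)&(P[...,2]>.062)&(P[...,2]<.085)
print(m.sum(),rect(P[m]))
cv2.imwrite("pics/top2.png",cv2.resize(s["frame"][150:285,120:200,::-1],None,fx=4,fy=4,interpolation=cv2.INTER_CUBIC))
```

```bash
python3 to.py 0.485 -0.2167 0.043 -170.6
```

```text
137 (array([0.4114, 0.2598]), array([45.3, 15.5]), -0.7)
at [ 0.4844 -0.2219  0.2409] [ 180.     -0.27 -170.67] delta [-0.0024  0.005   0.1979] turn -0.1 j [ -3.   8. -18.   0. -65. -77.] t 7.0
```

View pics/top2.png

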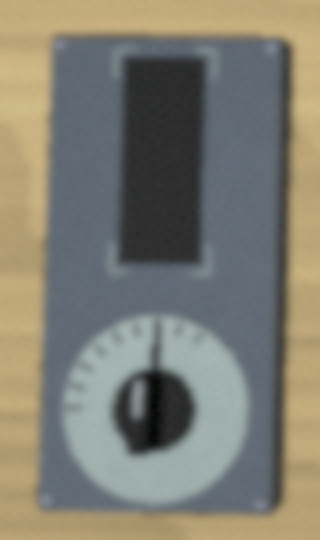

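The knob bar is at -0.7°, parallel to the meter's axis, with the pointer on the zero tick. Next I'll descend to the stave.

>>> jog_arm(
  segments=[
    [-0.001,0.003,0.06,0,0.088],
    [-0.001,0.003,0.11,0,0.088],
    [-0.001,0.003,0.13,0,0.088],
    [-0.001,0.003,0.13,0,0.088],
  ],
)

```text
clock: 7.5
tool_pos: [0.483, -0.2133, 0.1105]
orientation: [179.9, -0.4, -170.6]
force: [0.4, -0.8, 0.9]
opening: 0.0877
gripper_force: 0.0
```

```bash
python3 to.py 0.485 -0.2167 0.043 -170.6
```

```text
at [ 0.483  -0.2133  0.1105] [ 179.9    -0.38 -170.56] delta [-0.0019 -0.0038  0.0674] turn 0.0 j [ -3.  15. -28.  -0. -47. -78.] t 7.5
```

>>> jog_arm(
  segments=[
    [-0.002,-0.0035,0.03,0,0.088],
    [-0.002,-0.0035,0.055,0,0.088],
    [-0.002,-0.0035,0.067,0,0.088],
    [-0.002,-0.0035,0.067,0,0.088],
    [-0.002,-0.0035,0.067,0,0],
    [-0.002,-0.0035,0.067,0,0],
    [-0.002,-0.0035,0.067,0,0],
    [-0.002,-0.0035,0.067,0,0],
  ],
)

```text
clock: 8.5
tool_pos: [0.4881, -0.2165, 0.0469]
orientation: [-180.0, 0.0, -170.5]
force: [-0.2, -0.7, -0.4]
opening: 0.0527
gripper_force: 0.0
```

>>> jog_arm(
  segments=[
    [0,0,0,0,0],
    [0,0,0,0,0],
  ],
)

```text
clock: 8.75
tool_pos: [0.488, -0.2165, 0.0466]
orientation: [180.0, -0.0, -170.5]
force: [0.4, 0.1, 1.3]
opening: 0.04
gripper_force: 30.0
```

```bash
python3 to.py 0.485 -0.2167 0.23 -170.6
```

```text
at [ 0.488  -0.2165  0.0466] [ 180.     -0.   -170.52] delta [ 0.003   0.0003 -0.1834] turn 0.1 j [ -3.  20. -31.  -0. -38. -78.] t 8.75
```

>>> jog_arm(
  segments=[
    [0,0,-0.03,0,0],
    [0,0,-0.08,0,0],
    [0,0,-0.13,0,0],
    [0,0,-0.18,0,0],
    [0,0,-0.18,0,0],
    [0,0,-0.18,0,0],
  ],
)

```text
clock: 9.5
tool_pos: [0.4873, -0.2162, 0.2258]
orientation: [179.9, -0.0, -170.5]
force: [0.8, 0.6, -3.5]
opening: 0.04
gripper_force: 30.0
```

```bash
python3 to.py 0.5665 0.2565 0.23 -180.7
```

```text
at [ 0.4873 -0.2162  0.2258] [ 1.7995e+02 -4.0000e-02 -1.7054e+02] delta [-0.1558  0.4533 -0.0039] turn 10.2 j [ -3.   8. -19.  -0. -62. -78.] t 9.5
```

>>> jog_arm(
  segments=[
    [-0.02,0.05,0,2,0],
    [-0.04,0.11,0,4,0],
    [-0.06,0.17,0,5,0],
    [-0.08,0.23,0,6,0],
    [-0.1,0.29,0,7,0],
    [-0.12,0.35,0,8,0],
    [-0.14,0.41,0,9,0],
    [-0.155,0.453,0,10.2,0],
  ],
)

```text
clock: 10.5
tool_pos: [0.5654, 0.2579, 0.224]
orientation: [-179.9, -0.2, 179.3]
force: [1.0, -1.5, -2.3]
opening: 0.0397
gripper_force: 30.0
```

>>> jog_arm(
  segments=[
    [0,0,0,0,0],
    [0,0,0,0,0],
    [0,0,0.05,0,0],
    [0,0,0.08,0,0],
    [0,0,0.08,0,0],
    [0,0,0.08,0,0],
  ],
)

```text
clock: 11.25
tool_pos: [0.567, 0.2554, 0.1478]
orientation: [180.0, 0.1, 179.3]
force: [-0.4, 0.2, -0.9]
opening: 0.0397
gripper_force: 30.0
```

Create look.py:
```python
from plant import ctrl; from h import *
o=ctrl.get_obs(); print(o["tool_pos"].round(4),o["orientation"].round(2),o["force"].round(1),o["gripper_force"],o["clock"])
t=o["tool_pos"]
for n in("top","side"):
    s=ctrl.snapshot(n); P=cloud(s); fr=s["frame"].astype(int); sat=(fr.max(2)-fr.min(2))
    m=(abs(P[...,0]-t[0])<.09)&(abs(P[...,1]-t[1])<.05)&(P[...,2]>t[2]-.042)&(P[...,2]<t[2]+.02)&(sat>25)
    q=P[m]; print(n,m.sum())
    if m.sum()>30: print(rect(q),"x",np.percentile(q[:,0],[1,99]).round(4),"y",np.percentile(q[:,1],[1,99]).round(4),"z",np.percentile(q[:,2],[1,50,99]).round(4))
    if n=="side":
        cv2.imwrite("pics/look_%d.png"%(o["clock"]*100),cv2.resize(s["frame"][60:190,130:310,::-1],None,fx=4,fy=4,interpolation=cv2.INTER_CUBIC))
        # plane fit of front/top faces for tilt: bottom edge per column
        v,u=np.nonzero(m); cols=[c for c in np.unique(u) if (u==c).sum()>3]
        b=np.array([P[v[u==c].max(),c] for c in cols]); k=np.polyfit(b[3:-3,0],b[3:-3,2],1)
        print("bottom edge z",np.median(b[:,2]).round(4),"tilt deg",np.degrees(np.arctan(k[0])).round(2))
```

```bash
python3 look.py; ls pics; python3 to.py 0.5665 0.2565 0.1 -180.7
```

```text
[0.567  0.2554 0.1478] [1.7998e+02 7.0000e-02 1.7925e+02] [-0.4  0.2 -0.9] 29.96227204799652 11.25
top 283
(array([0.5637, 0.2544]), array([118.4,  40.4]), -0.9) x [0.5048 0.6227] y [0.2337 0.2725] z [0.1244 0.1578 0.1615]
side 718
(array([0.564 , 0.2459]), array([120.7,  56.8]), -3.2) x [0.5042 0.6233] y [0.2311 0.2726] z [0.1157 0.1403 0.1614]
bottom edge z 0.1166 tilt deg -0.62
knob_side.png
knob_top.png
look_1125.png
side0.png
side1.png
top0.png
top1.png
top2.png
at [0.5672 0.256  0.1484] [1.7991e+02 1.3000e-01 1.7926e+02] delta [0.0008 0.0004 0.0484] turn -0.0 j [  42.   20.  -14.    0.  -55. -133.] t 11.35
```

>>> jog_arm(
  segments=[
    [-0.003,0.002,0.02,0,0],
    [-0.003,0.002,0.035,0,0],
    [-0.003,0.002,0.045,0,0],
    [-0.003,0.002,0.05,0,0],
    [-0.003,0.002,0.05,0,0],
    [-0.003,0.002,0.05,0,0],
  ],
)

```text
clock: 12.1
tool_pos: [0.5696, 0.258, 0.097]
orientation: [180.0, 0.0, 179.3]
force: [-0.2, -0.3, -2.6]
opening: 0.0402
gripper_force: 30.0
```

```bash
python3 look.py; ls pics/look*
```

```text
[0.5696 0.258  0.097 ] [1.7998e+02 3.0000e-02 1.7928e+02] [-0.2 -0.3 -2.6] 29.962274730205536 12.1
top 245
(array([0.5656, 0.2566]), array([119.1,  38.8]), -0.8) x [0.506  0.6245] y [0.2365 0.2762] z [0.0738 0.1067 0.1107]
side 586
(array([0.5668, 0.2477]), array([118.4,  56.1]), -2.5) x [0.5078 0.6248] y [0.2335 0.2743] z [0.0654 0.0892 0.1102]
bottom edge z 0.0666 tilt deg -0.72
pics/look_1125.png
pics/look_1210.png
```

>>> jog_arm(
  segments=[
    [0,0,0.006,0,0],
    [0,0,0.01,0,0],
    [0,0,0.013,0,0],
    [0,0,0.013,0,0],
    [0,0,0.013,0,0],
    [0,0,0.013,0,0],
  ],
)

```text
clock: 12.95
tool_pos: [0.5694, 0.2579, 0.0837]
orientation: [180.0, 0.0, 179.3]
force: [0.1, -0.9, -1.3]
opening: 0.0396
gripper_force: 30.0
```

```bash
python3 look.py; ls pics/look*
```

```text
[0.5694 0.2579 0.0837] [1.7999e+02 1.0000e-02 1.7928e+02] [ 0.1 -0.9 -1.3] 29.962355196475983 12.95
top 241
(array([0.5648, 0.2557]), array([120.7,  38.1]), -1.4) x [0.5057 0.6237] y [0.2364 0.2755] z [0.0604 0.0934 0.0973]
side 582
(array([0.5663, 0.2493]), array([119.2,  51.7]), -4.0) x [0.5077 0.6247] y [0.2325 0.2742] z [0.0519 0.075  0.0966]
bottom edge z 0.0536 tilt deg 1.18
pics/look_1125.png
pics/look_1210.png
pics/look_1295.png
```

```bash
mv $(ls -t pics/look_* | head -1) pics/final.png
```

Run:
```python
from plant import ctrl; from h import *
s=ctrl.snapshot("top"); P=cloud(s)
m=(np.hypot(P[...,0]-.411,P[...,1]-.258)<.04)&(P[...,2]>.062)&(P[...,2]<.085)
print(m.sum(),rect(P[m]) if m.sum()>20 else "")
for n,c in(("slice",(.6055,-.246)),("turn",(.3725,-.235)),("glue",(.77,-.02))):
    T0=dict(np.load("top0.npz")); 
    for q in(T0,s):
        Q=cloud(q); k=(np.hypot(Q[...,0]-c[0],Q[...,1]-c[1])<.05)&(Q[...,2]>.03); print(n,Q[k].mean(0).round(4))
```

```text
132 (array([0.4113, 0.2597]), array([45.5, 14.8]), -0.1)
slice [ 0.6054 -0.2463  0.042 ]
slice [ 0.6055 -0.2462  0.0422]
turn [ 0.3717 -0.236   0.0584]
turn [ 0.3717 -0.236   0.0586]
glue [ 0.7689 -0.0217  0.1039]
glue [ 0.7688 -0.0216  0.1041]
```

View pics/final.png

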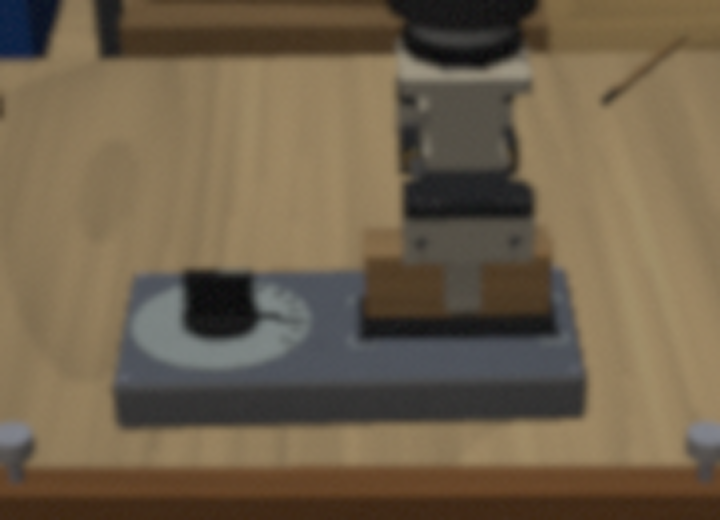

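The stave is level over the sensor, at about x 360–555 px in the crop, with a gap below it. The knob is at zero and the other samples and bottle haven't moved.

```bash
python3 -c "
from plant import ctrl
print(ctrl.close_job())"
```

```text
the job is handed in; nothing more can be done
None
```

I handed the job in at about 13 s of the 59 s, but it returned no verdict: the knob is at zero, and the stave is still gripped, level and measured within about 2 mm of centre, about 1 cm above the sensor, with the other samples and bottle unmoved.

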